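# Crank the shaker's rack clamp tight with the fold-out handle

## Robot

A 6-joint arm with a two-finger parallel gripper is mounted at the origin on the work surface. World frame = base frame: x ahead of the robot, y to its left, z up, the work surface at z = 0. Lengths are in m, angles in rad, forces in N, time in s.
With the tool pointing down it reaches from about 0.25 to 0.775 m from the base axis. Payload 4 kg.
Tool frame: the origin (TCP) lies at the centre of the arm's flange, where the gripper is bolted on; the fingertips stand 199 mm ahead of it and the grasp point (between the pads) lies 180 mm ahead of it (robot.tcp_to_tips is the z of the fingertips in the tool frame, in m); z points along the fingers, y is the line along which they close (so a half turn about z gives the same grasp; the last joint's range is limited). The gripper opens to 94 mm and grips with 3 to 60 N. Pads are 16 mm wide; open, the fingers measure 119 mm over their backs; the gripper's body (75 mm by 177 mm) begins 78 mm behind the grasp point.
Start: joints at [-1.37, 0.087, 1.371, -0, 1.684, -0.103], TCP at [0.165, -0.525, 0.405] pointing down, gripper open.
Joint ranges: [-3.1, 3.1], [-0.76, 2.03], [0.27, 2.55], [-1.08, 4.22], [0.17, 2.65], [-2.57, 2.57]. Speed limits (rad/s): [2.79, 2.79, 3.14, 3.14, 3.14, 3.14].

## Interface

Orientations are given as [roll, pitch, yaw] about the fixed x, y, z axes, in that order (R = Rz(yaw) Ry(pitch) Rx(roll)).
In Python, from bench import robot gives the robot as it stands.
- The arm moves only by the tool play_rows, never from a script. Its arguments are lists of equal length, an entry for each row: "translation": the shift along the tool's x, y, z scaled (see below), a list of three; "twist": the turn, a rotation vector about the tool's x, y, z scaled (see below), a list of three; "gripper": the opening, from -1 (shut) to 1 (fully open). A call has 1 to 8 rows; each row shifts and turns the commanded pose from where the row before left it, along the tool's axes as they then stand; what a row does not reach is not made up. The controller multiplies each number of a shift by 0.04 m and each number of a turn by 0.1 rad. A row lasts 1/10 s, in which the tool goes at most 50 mm and 8.59 degrees, less where a joint would pass 70% of its speed; a pose out of reach is approached as far as the arm can. A call with a number of a shift or a turn outside -1 to 1 is refused whole. A call with a gripper value outside its range is refused whole. The fingers move at their own pace and stop on an object; the grip force is fixed at half the most. Time passes only in rows, so rows that do not move let the fingers close. It gives the time, the measured TCP pose, the force, the opening and the grip force at its end, in the units of the state.
- robot.get_obs(): the state, without advancing time (a new reading comes with each control period).
- robot.snapshot(name): name is "side" or "top"; returns the picture (480x640x3 uint8, red, green, blue); there is no depth.
- robot.camera_model(name): a dict with "camera_matrix" (3x3 intrinsics, pixels), "rvec" (rotation vector, rad) and "tvec" (3), from world to camera coordinates, as OpenCV has them. Camera axes: x right, y down, z forward; pixel columns grow to the right and rows downward; lengths in m; the calibration is good to about 2 mm. A picture is of the moment at which its call begins. camera_model takes no time and is no camera call.
- robot.close_job(): hands the job in; it is judged then, once.
Trained networks look in the newest picture that a camera, given by its name, has taken for a name from the list of things; names that differ only in an ending like _2 or _b are one class to them, and where a whole thing is asked for, a point or a joint stands for the part that bears it (a point fixed in the world has none). Each returns a list of dicts, best first, with "score" (0 to 1); they miss things now and then, are a little off and sometimes report something else, mostly with a low value. They report only what shows in the picture. A call takes as long as a camera call. They do not tell look-alikes from the thing itself.
- robot.recognise(name, camera): "centre" ([x, y, z] in m, in world coordinates, good to about 4 mm: the middle of the surface that is visible of it).
- robot.spot_point(name, camera): "centre" ([x, y, z] in m, in world coordinates, good to about 4 mm: a listed point, or the origin of a listed thing).
The state is a dict: "time": time; "joint_positions": joint angles; "qvel": joint speeds; "joint_torque": joint torques, N m; "tool_pos": TCP position; "ee_rot": TCP orientation; "wrist_force": force on the tool from outside, world axes, zero at the start; "wrist_torque": the same for the moment, N m; "width": finger opening in m; "finger_force": force on a finger pad.
Only numpy, scipy, OpenCV 4.12 (cv2) and the standard library are available. Lean on these libraries where they do the work, as an engineer would, in place of code of your own. Each camera call takes 0.05 s, during which the arm holds its last target. There are 200 camera calls.

## Task

Clamp the white tube rack on the shaker: swing the handwheel's folded red-ball handle up until it stands upright, crank the wheel clockwise (seen from above) until the jaw has pushed the rack against the fence and grips it firmly, stopping when the crank pulls about 4 N harder than it did running free so that the tubes are not crushed, then fold the handle down flat again and let go, leaving the rack clamped. Move the rack only with the jaw, never by hand, and leave the blue rack, bottle, jar and beaker where they are.

Things in the scene. Friction and masses are not known exactly. Their poses are not given: they have to be found in the camera images.
- wheel_axis (a point): point on the vertical axis of the black handwheel (disc, 140 mm diameter, 14 mm thick) at the shaker's -y end, 26 mm above the disc's flat top, level with the handle's hinge. Only the handle and its hinge fork stand on the disc. It turns stiffly: about 7 N along the path at the ball keeps it moving (4 to 6 N left when paused), the same all round; it stays where it is left.
- gearhead: round grey housing (96 mm diameter, 56 mm high) under the wheel, fixed on the shaker's deck; origin under its centre, its yaw means nothing. Inside, a rack and pinion: clockwise (from above) drives the jaw to the fence, 9.5 mm per radian; anticlockwise backs it off. From the start 0.5 to 1.1 turns clockwise are needed.
- handle_hinge (a point): hinge pin of the fold-out handle, in a steel fork (22 mm long, 28 mm wide over all, 7 mm higher than the pin) near the wheel's rim: 55 mm from the wheel axis, 26 mm above the disc. The pin is level and tangential (square to the line from wheel axis to hinge) and goes round with the wheel.
- handle_ball (a point): centre of the red ball (26 mm diameter) at the free end of the fold-out handle, 48 mm from the hinge: the place to grasp. It spins freely on the handle's steel shaft (10 mm thick). Folded, the shaft lies level, pointing from the hinge to the wheel axis, with the ball's centre 7 mm short of that axis and 26 mm above the disc; unfolded, the ball stands upright over the hinge.
- handle (a joint): fold angle of the handle: 0 = folded flat, 1.571 = upright (both are end stops). A friction hinge: it stays where it is left and takes 1 to 2 N at the ball to swing.
- rack_center (a point): centre of the white tube rack (90 x 100 x 60 mm, 0.3 to 0.65 kg, closed tubes with coloured caps to 95 mm above its foot), 30 mm above the shaker's deck. It stands loose on the deck between jaw and fence, 5 to 20 mm short of the fence; its own y axis points to the fence.
- rack: the same rack; origin at the centre of its underside.
- fence: fixed aluminium end stop on the deck, 110 mm wide, 50 mm high; origin at the foot of its rubber face, +y away from the rack. Rack nipped: the pull along the path at the handle rises above the even running pull by 1.4 N per 0.1 rad of wheel (2.5 N per 10 mm of path). A rise of about 4 N is right (24 N on the rack); under 2.1 N is loose, over 6.5 N too tight.
- shaker: white bench shaker, 170 x 420 mm, deck 50 mm above the table; origin under its centre. Wheel axis 150 mm from its centre along its -y axis. The jaw (80 mm wide, aluminium with rubber face and a spring inside, on a dark carriage between wheel and rack) moves along +y; its position is not measured. Pushing the loose rack along adds less than 1 N at the handle.
- spare_rack: blue tube rack, 90 x 100 x 60 mm with caps to 95 mm, on the table beside the shaker; leave alone. Origin at its underside.
- reagent: amber bottle, 64 mm diameter, 150 mm high; leave alone. Origin at its underside.
- jar: clear jar with a red cap, 72 mm diameter, 85 mm high; leave alone. Origin at its underside.
- beaker: glass beaker, 70 mm diameter, 90 mm high; leave alone. Origin at its underside.
Not all that is in view belongs to the job. What is shaped like the rack but green is not meant.

How it is judged:
On the way, in this order (a step that is already met when the one before it is completed fails the run):
1. the handle has been swung out upright (value of joint handle above 1.4 rad), for 0.2 s.
2. with the handle still out, the rack has been cranked firmly against the fence (contact force between fence and rack above 12 N and value of joint handle above 1.2 rad), for 0.2 s.
At the end, for the whole second after the job is handed in: the handle is folded flat (within 0.12 rad), and the rack stands upright (within 0.08 rad), square to the fence (within 0.06 rad), at rest and pressed against the fence with 12 to 40 N (contact force between fence and rack between 12 and 40 N and value of joint handle below 0.12 rad and angle between rack's own z axis and vertical below 0.08 rad and angle between the y axis of rack and the y axis of fence, either way round below 0.06 rad and linear speed of rack below 0.01 m/s); the robot touches nothing.
It fails at once if the rack is crushed: pressed against the fence with more than 55 N (contact force between fence and rack above 55 N).
It fails at once if the rack is pushed by the robot itself (more than 3 N) (contact force between rack and the fingers above 3 N or contact force between rack and the arm above 3 N).
It fails at once if a bystander is moved more than 30 mm (distance of any of spare_rack, reagent, jar, beaker from where it was at the start of the episode above 0.03 m).
It also fails if it takes over 72 s, if anything falls off the work surface, if the arm or the gripper's body presses on something with over 40 N, if the wrist force passes 120 N, or if a joint passes its speed limit or range.

## Working session

There is one attempt and no reset: what is moved stays moved. The work goes in short steps, Python scripts to look and compute and a tool call to move; the robot and the scene stay as the last step left them, time stands still between calls to the robot, and variables do not carry over. Pictures are saved under pics/ and viewed, at most 10 in all, crops included, and the job is handed in when it is done.

Besides the shell and the picture viewer there is one more tool, called as name(argument=value, ...) on one line, values as JSON. play_rows: Moves the arm, as the interface text tells. Its arguments: {"type":"object","properties":{"translation":{"type":"array","items":{"type":"array","items":{"type":"number","minimum":-1,"maximum":1}}},"twist":{"type":"array","items":{"type":"array","items":{"type":"number","minimum":-1,"maximum":1}}},"gripper":{"type":"array","items":{"type":"number"}}},"required":["translation","twist","gripper"]}

```bash
mkdir -p pics; python3 - <<'E'
from bench import robot
import cv2
for c in ("side","top"):
    im=robot.snapshot(c); cv2.imwrite(f"pics/{c}0.png",im[:,:,::-1])
    for n in ("wheel_axis","handle_hinge","handle_ball","rack_center","fence","shaker","gearhead"):
        try:
            for d in robot.spot_point(n,c)[:3]: print(c,n,[round(float(v),3) for v in d["centre"]],round(d["score"],2))
        except Exception as e: print(n,e)
o=robot.get_obs(); print({k:o[k] for k in ("time","tool_pos","ee_rot","wrist_force","width")})
E
```

```text
side wheel_axis [0.57, -0.165, 0.146] 0.86
side wheel_axis [0.518, -0.144, 0.151] 0.22
side handle_hinge [0.517, -0.143, 0.15] 0.52
side handle_ball [0.56, -0.167, 0.144] 0.46
side handle_ball [0.567, 0.011, 0.076] 0.18
side rack_center [0.572, 0.01, 0.079] 0.61
side rack_center [0.78, -0.078, 0.032] 0.56
side fence [0.569, 0.078, 0.048] 0.89
side fence [0.374, 0.464, -0.002] 0.17
side shaker [0.56, -0.166, 0.146] 0.73
side shaker [0.567, -0.014, -0.004] 0.72
side gearhead [0.591, -0.425, 0.003] 0.74
side gearhead [0.566, -0.163, 0.051] 0.59
top wheel_axis [0.567, -0.162, 0.146] 0.83
top wheel_axis [0.567, 0.004, 0.048] 0.56
top wheel_axis [0.607, 0.472, -0.001] 0.37
top handle_hinge [0.513, -0.139, 0.145] 0.51
top handle_ball [0.558, -0.164, 0.146] 0.57
top rack_center [0.569, 0.007, 0.082] 0.96
top rack_center [0.778, -0.081, 0.03] 0.65
top rack_center [0.577, 0.077, 0.051] 0.63
top fence [0.575, 0.078, 0.049] 0.83
top shaker [0.566, -0.012, -0.001] 0.88
top shaker [0.37, 0.468, -0.005] 0.18
{'time': 0.8, 'tool_pos': array([ 0.16451666, -0.5248074 ,  0.40472795]), 'ee_rot': array([ 3.14147444e+00, -2.10974355e-06,  3.03769083e-01]), 'wrist_force': array([-0.54432371,  0.55843845,  0.01619474]), 'width': 0.09416069504077272}
```

View pics/side0.png

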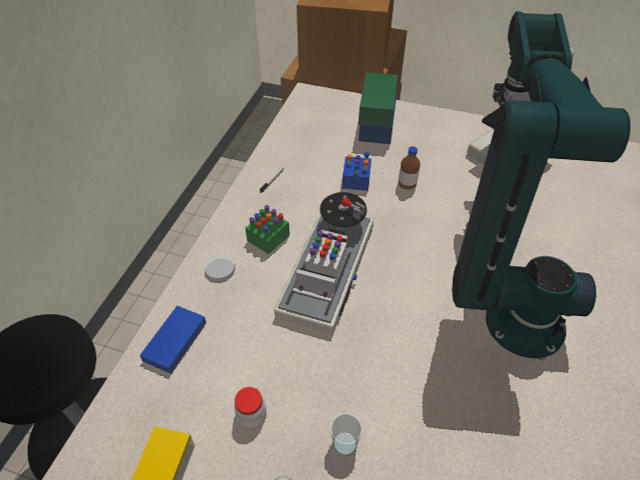

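View pics/top0.png

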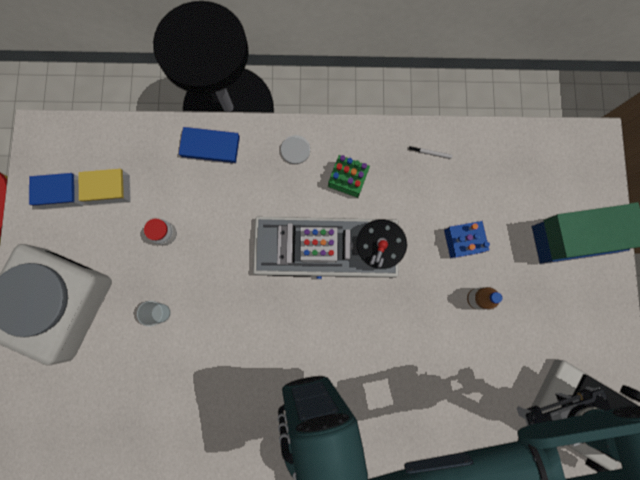

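Candidates for the red ball: the ball on the black wheel, top (383,245) / side (346,203); the jar's red cap, top (155,230); red tube caps on the white rack (319,242) and on the green rack (348,175). The one on the black disc fits. The white rack sits between jaw and fence, and green is a look-alike. Next is a close crop, with the positions refined from pixels.

```bash
cat > h.py <<'E'
import cv2, numpy as np
from bench import robot
def cam(c):
    m=robot.camera_model(c); K=np.array(m["camera_matrix"],float); R=cv2.Rodrigues(np.array(m["rvec"],float))[0]; t=np.array(m["tvec"],float).reshape(3)
    return K,R,t
def proj(c,p):
    K,R,t=cam(c); q=K@(R@np.array(p)+t); return q[:2]/q[2]
def onplane(c,uv,z):
    K,R,t=cam(c); o=-R.T@t; d=R.T@np.linalg.solve(K,[uv[0],uv[1],1]); return o+d*(z-o[2])/d[2]
def tri(a,b):
    P=[]
    for c in ("side","top"):
        K,R,t=cam(c); P.append(K@np.c_[R,t])
    X=cv2.triangulatePoints(P[0],P[1],np.array(a,float),np.array(b,float)).ravel(); return X[:3]/X[3]
def redball(im,c,guess,r=22):
    u,v=proj(c,guess); a=im.astype(int); m=(a[:,:,0]>110)&(a[:,:,1]<70)&(a[:,:,2]<70)
    ys,xs=np.nonzero(m); k=np.hypot(xs-u,ys-v)<r
    return np.array([xs[k].mean(),ys[k].mean()]),k.sum()
E
python3 - <<'E'
from h import *
S=cv2.imread("pics/side0.png")[:,:,::-1]; T=cv2.imread("pics/top0.png")[:,:,::-1]
g=[0.561,-0.162,0.146]
a,n=redball(S,"side",g,14); b,k=redball(T,"top",g,14); print("ball px",a,n,b,k,tri(a,b))
for c,im in (("side",S),("top",T)):
    u,v=proj(c,[0.568,-0.163,0.12]); m=(im.max(2)<50).astype(np.uint8); y,x=np.mgrid[:480,:640]; m[np.hypot(x-u,y-v)>34]=0
    cs=max(cv2.findContours(m,0,1)[0],key=cv2.contourArea); e=cv2.fitEllipse(cv2.convexHull(cs)); print(c,"disc",e,onplane(c,e[0],0.117))
def crop(im,u,v,w,h,s): return cv2.resize(im[v-h:v+h,u-w:u+w],None,fx=s,fy=s,interpolation=2)
A=crop(T,365,245,50,40,5); B=crop(S,340,215,30,40,5); cv2.imwrite("pics/c1.png",np.hstack([A,B])[:,:,::-1])
E
```

```text
ball px [346.1  201.06] 50 [382.8125 245.    ] 64 [ 0.55773117 -0.16185739  0.149414  ]
side disc ((342.85247802734375, 209.6268768310547), (33.828407287597656, 45.649845123291016), 91.82649993896484) [ 0.56509564 -0.15647406  0.117     ]
top disc ((378.6926574707031, 243.99375915527344), (48.47565460205078, 55.223793029785156), 84.7203369140625) [ 0.56479637 -0.15552593  0.117     ]
```

View pics/c1.png

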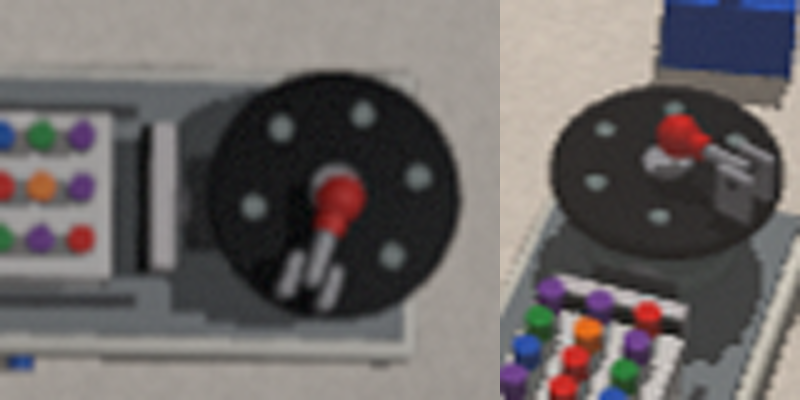

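```bash
cat >> h.py <<'E'
from scipy.spatial.transform import Rotation as Ro
def rows(waypts,cur=None,nd=2):
    """waypts: list of (pos,yaw) one per row, tool down; rows rounded, rounding errors carried into the next row"""
    o=robot.get_obs()
    p,r=(np.array(o["tool_pos"]),Ro.from_euler("xyz",o["ee_rot"])) if cur is None else (np.array(cur[0],float),Ro.from_euler("xyz",[np.pi,0,cur[1]]))
    T=[];W=[]
    for q,y in waypts:
        t=np.round(r.inv().apply(np.array(q)-p)/0.04,nd); r2=Ro.from_euler("xyz",[np.pi,0,y])
        w=np.round((r.inv()*r2).as_rotvec()/0.1,nd); T.append((t+0).tolist());W.append((w+0).tolist())
        p=p+r.apply(t*0.04); r=r*Ro.from_rotvec(w*0.1)
    print("T",T);print("W",W);print("end",p.round(4),r.as_euler("xyz").round(3), "max",np.abs(T).max(),np.abs(W).max())
E
python3 - <<'E'
from h import *
print(onplane("top",(382.4,244),0.12),onplane("top",(377.6,260.5),0.15),onplane("top",(382.9,244.3),0.147))
p0=np.array([0.1645,-0.5248,0.4047]);p1=np.array([0.561,-0.162,0.39])
W=[(p0+(p1-p0)*k/16,0.304+(-0.37-0.304)*k/16) for k in range(1,17)]
rows(W[:8]); rows(W[8:],W[7])
E
```

```text
[ 0.56442643 -0.1652604   0.12      ] [ 0.51579352 -0.14735877  0.15      ] [ 0.55969405 -0.1625131   0.147     ]
T [[0.76, -0.36, 0.02], [0.75, -0.38, 0.03], [0.72, -0.42, 0.02], [0.71, -0.45, 0.02], [0.69, -0.48, 0.03], [0.67, -0.5, 0.02], [0.65, -0.54, 0.02], [0.63, -0.56, 0.02]]
W [[0.0, 0.0, 0.42], [0.0, 0.0, 0.42], [0.0, 0.0, 0.42], [0.0, 0.0, 0.42], [0.0, 0.0, 0.42], [0.0, 0.0, 0.43], [0.0, 0.0, 0.42], [0.0, 0.0, 0.42]]
end [ 0.3629 -0.3434  0.3975] [ 3.141 -0.    -0.033] max 0.76 0.43
T [[0.6, -0.59, 0.02], [0.58, -0.61, 0.03], [0.55, -0.63, 0.02], [0.52, -0.66, 0.02], [0.49, -0.68, 0.02], [0.46, -0.7, 0.03], [0.44, -0.72, 0.02], [0.4, -0.74, 0.02]]
W [[0.0, 0.0, 0.42], [0.0, 0.0, 0.42], [0.0, 0.0, 0.42], [0.0, 0.0, 0.42], [0.0, 0.0, 0.43], [0.0, 0.0, 0.42], [0.0, 0.0, 0.42], [0.0, 0.0, 0.42]]
end [ 0.5609 -0.1618  0.3901] [ 3.142  0.    -0.37 ] max 0.74 0.43
```

play_rows(translation=[[0.76,-0.36,0.02],[0.75,-0.38,0.03],[0.72,-0.42,0.02],[0.71,-0.45,0.02],[0.69,-0.48,0.03],[0.67,-0.5,0.02],[0.65,-0.54,0.02],[0.63,-0.56,0.02]], twist=[[0,0,0.42],[0,0,0.42],[0,0,0.42],[0,0,0.42],[0,0,0.42],[0,0,0.43],[0,0,0.42],[0,0,0.42]], gripper=[0.3,0.3,0.3,0.3,0.3,0.3,0.3,0.3])

```text
time: 1.6
tool_pos: [0.3637, -0.3423, 0.3976]
ee_rot: [3.141, -0.0, -0.035]
wrist_force: [0.1, -0.1, -0.2]
width: 0.0612
finger_force: 0.0
```

play_rows(translation=[[0.6,-0.59,0.02],[0.58,-0.61,0.03],[0.55,-0.63,0.02],[0.52,-0.66,0.02],[0.49,-0.68,0.02],[0.46,-0.7,0.03],[0.44,-0.72,0.02],[0.4,-0.74,0.02]], twist=[[0,0,0.42],[0,0,0.42],[0,0,0.42],[0,0,0.42],[0,0,0.43],[0,0,0.42],[0,0,0.42],[0,0,0.42]], gripper=[0.3,0.3,0.3,0.3,0.3,0.3,0.3,0.3])

```text
time: 2.4
tool_pos: [0.5621, -0.1608, 0.3903]
ee_rot: [3.141, -0.0, -0.372]
wrist_force: [-0.7, 0.2, -0.2]
width: 0.0612
finger_force: 0.0
```

play_rows(translation=[[0,0,0],[0,0,0]], twist=[[0,0,0],[0,0,0]], gripper=[0.3,0.3])

```text
time: 2.6
tool_pos: [0.5614, -0.1614, 0.39]
ee_rot: [3.141, 0.001, -0.368]
wrist_force: [-0.3, -0.3, 0.1]
width: 0.0608
finger_force: 0.0
```

play_rows(translation=[[-0.02,0.02,0.5],[0,0,0.5],[0,0,0.4],[0,0,0.2],[0,0,0],[0,0,0],[0,0,0],[0,0,0]], twist=[[0,0,0],[0,0,0],[0,0,0],[0,0,0],[0,0,0],[0,0,0],[0,0,0],[0,0,0]], gripper=[0.3,0.3,0.3,0.3,-1,-1,-1,-1])

```text
time: 3.4
tool_pos: [0.5603, -0.1625, 0.3276]
ee_rot: [3.141, -0.002, -0.37]
wrist_force: [0.1, 0.5, 0.2]
width: 0.0327
finger_force: 0.0
```

```bash
python3 - <<'E'
from h import *
o=robot.get_obs(); print(o["time"],o["width"],o["finger_force"],o["wrist_force"],o["tool_pos"])
S=robot.snapshot("side");T=robot.snapshot("top")
c=lambda im,u,v:cv2.resize(im[v-40:v+40,u-40:u+40],None,fx=5,fy=5,interpolation=2)
cv2.imwrite("pics/c2.png",np.hstack([c(T,370,245),c(S,345,205)])[:,:,::-1])
E
```

```text
3.4 0.0326891388340357 0.0 [0.10450828 0.45660896 0.15675571] [ 0.56025428 -0.16248925  0.32755039]
```

View pics/c2.png

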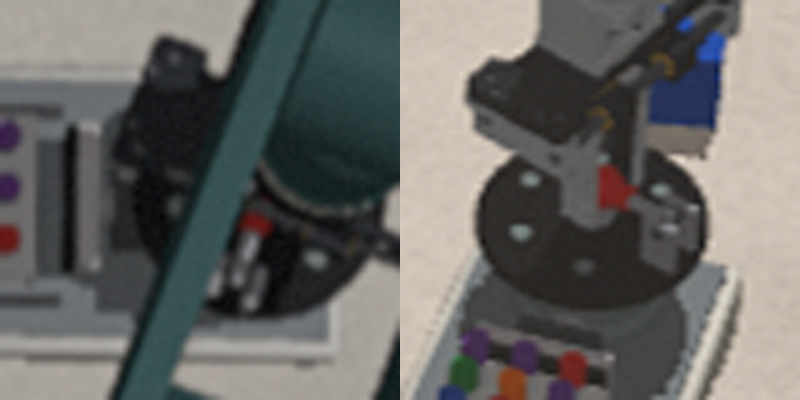

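Fingers straddle the ball (red at crop (255,222) top, (615,188) side). Finish closing.

play_rows(translation=[[0,0,0],[0,0,0],[0,0,0]], twist=[[0,0,0],[0,0,0],[0,0,0]], gripper=[-1,-1,-1])

```text
time: 3.8
tool_pos: [0.5605, -0.1618, 0.327]
ee_rot: [-3.14, -0.002, -0.37]
wrist_force: [2.7, 3.4, 2.4]
width: 0.0244
finger_force: 30.0
```

play_rows(translation=[[-0.022,0,-0.227],[-0.064,0,-0.218],[-0.104,0,-0.203],[-0.14,0,-0.179]], twist=[[0,0,0],[0,0,0],[0,0,0],[0,0,0]], gripper=[-1,-1,-1,-1])

```text
time: 4.2
tool_pos: [0.548, -0.1572, 0.3589]
ee_rot: [-3.141, 0.0, -0.37]
wrist_force: [3.6, 3.1, -2.4]
width: 0.0248
finger_force: 30.0
```

play_rows(translation=[[-0.172,0,-0.149],[-0.197,0,-0.115],[-0.216,0,-0.074],[-0.224,0,-0.034],[0,0,0],[0,0,0]], twist=[[0,0,0],[0,0,0],[0,0,0],[0,0,0],[0,0,0],[0,0,0]], gripper=[-1,-1,-1,-1,-1,-1])

```text
time: 4.8
tool_pos: [0.5171, -0.1457, 0.3753]
ee_rot: [3.141, -0.0, -0.37]
wrist_force: [1.5, 3.3, 6.0]
width: 0.0236
finger_force: 29.8
```

```bash
python3 - <<'E'
from h import *
o=robot.get_obs(); print(o["time"],o["width"],o["finger_force"],o["wrist_force"],o["tool_pos"])
S=robot.snapshot("side");T=robot.snapshot("top")
c=lambda im,u,v:cv2.resize(im[v-40:v+40,u-40:u+40],None,fx=5,fy=5,interpolation=2)
cv2.imwrite("pics/c3.png",np.hstack([c(T,370,245),c(S,350,200)])[:,:,::-1])
for k in("side","top"):
  for n in ("wheel_axis","handle_hinge","handle_ball"): print(k,n,[(d["centre"],d["score"]) for d in robot.spot_point(n,k)[:1]])
E
```

```text
4.8 0.023585579781630287 29.80838119983673 [1.53173162 3.33476173 5.98852835] [ 0.5171439  -0.145735    0.37528333]
side wheel_axis [([0.5704, -0.1637, 0.1492], 0.81)]
side handle_hinge [([0.519, -0.1459, 0.1517], 0.42)]
side handle_ball [([0.5266, -0.1546, 0.1874], 0.55)]
top wheel_axis []
top handle_hinge []
top handle_ball []
```

View pics/c3.png

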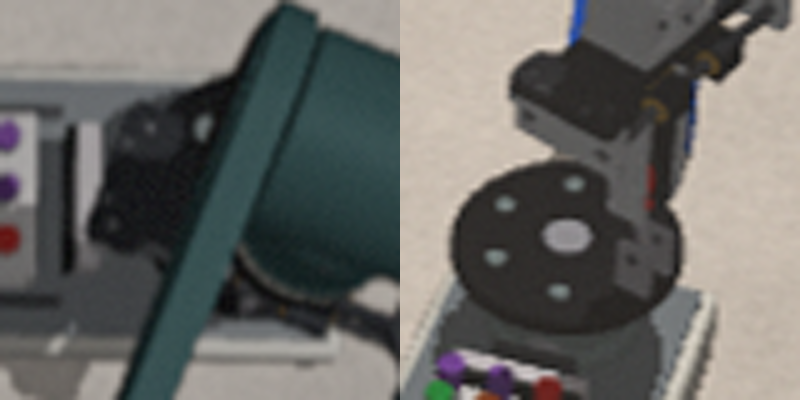

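Handle looks upright (ball red at crop (650,190), over the fork). I'll nudge outward to feel the end stop and relieve z.

play_rows(translation=[[-0.05,0,-0.03],[-0.03,0,0],[0,0,0],[0,0,0]], twist=[[0,0,0],[0,0,0],[0,0,0],[0,0,0]], gripper=[-1,-1,-1,-1])

```text
time: 5.6
tool_pos: [0.5147, -0.1448, 0.3757]
ee_rot: [3.141, -0.001, -0.37]
wrist_force: [2.1, 1.3, 4.9]
width: 0.0232
finger_force: 29.7
```

play_rows(translation=[[-0.06,0,-0.04],[0,0,0],[0,0,0]], twist=[[0,0,0],[0,0,0],[0,0,0]], gripper=[-1,-1,-1])

```text
time: 5.9
tool_pos: [0.5119, -0.1437, 0.3763]
ee_rot: [3.141, 0.003, -0.37]
wrist_force: [0.5, 1.5, 1.3]
width: 0.0222
finger_force: 29.3
```

play_rows(translation=[[0,0,0],[0,0,0],[0,0,-0.3],[0,0,-0.8],[0,0,-0.8],[0,0,0]], twist=[[0,0,0],[0,0,0],[0,0,0],[0,0,0],[0,0,0],[0,0,0]], gripper=[0.3,0.3,0.3,0.3,0.3,0.3])

```text
time: 6.5
tool_pos: [0.5124, -0.144, 0.4596]
ee_rot: [3.141, -0.011, -0.371]
wrist_force: [-0.2, -0.5, -0.1]
width: 0.0608
finger_force: 0.0
```

```bash
python3 - <<'E'
from h import *
o=robot.get_obs(); print(o["time"],o["width"],o["wrist_force"],o["tool_pos"])
S=robot.snapshot("side")
a,n=redball(S,"side",[0.514,-0.145,0.194],16); print(a,n,onplane("side",a,0.194))
h=proj("side",[0.5145,-0.145,0.146]); print("hinge px",h)
u,v=map(int,a); c=cv2.resize(S[v-35:v+45,u-50:u+50],None,fx=7,fy=7,interpolation=2); cv2.imwrite("pics/c4.png",c[:,:,::-1])
for n in ("wheel_axis","handle_hinge","handle_ball"): print(n,[(d["centre"],d["score"]) for d in robot.spot_point(n,"side")[:1]])
K,R,t=cam("side"); print("campos",-R.T@t)
E
```

```text
6.5 0.06076807635154007 [-0.16633745 -0.51264216 -0.1363517 ] [ 0.51243062 -0.14401675  0.45963691]
[357.18181818 194.3030303 ] 33 [ 0.5244637  -0.15306642  0.194     ]
hinge px [358.86628446 208.9999796 ]
wheel_axis [([0.5705, -0.1637, 0.1454], 0.72)]
handle_hinge [([0.5195, -0.1464, 0.149], 0.55)]
handle_ball [([0.5225, -0.1527, 0.1917], 0.47)]
campos [0.28866775 0.92033537 1.22121471]
```

View pics/c4.png

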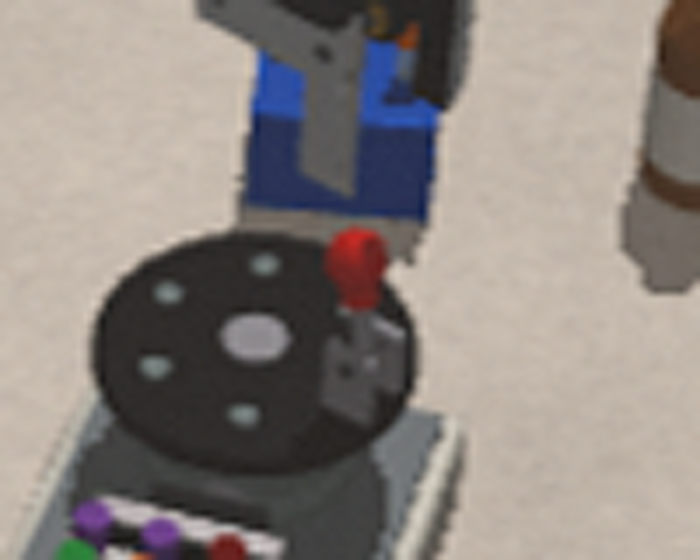

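```bash
python3 - <<'E'
from h import *
ax=np.array([0.567,-0.1635]);d=np.array([np.cos(-0.37),np.sin(-0.37)]);hg=ax-0.055*d
y=np.linspace(0,2*np.pi,60)
P=np.array([proj("side",[*(ax+.07*np.array([np.cos(a),np.sin(a)])),z]) for a in y for z in(.106,.12)])
print("disc bbox",P.min(0),P.max(0),"seen x 319.7-366.0 y 191.3-226.4")
print("pin",proj("side",[*hg,.146]),"seen (358.7,209.2)?")
for f in (1.2,1.3,1.4,1.5,1.571): print(f,proj("side",[*(hg+.048*np.cos(f)*d),.146+.048*np.sin(f)]))
E
```

```text
disc bbox [319.39885815 191.09824531] [366.52467697 227.56497436] seen x 319.7-366.0 y 191.3-226.4
pin [358.33198007 209.22999472] seen (358.7,209.2)?
1.2 [354.28526873 195.31195692]
1.3 [355.60030198 195.6213051 ]
1.4 [356.94836239 196.0707601 ]
1.5 [358.31529737 196.65632196]
1.571 [359.28932979 197.15169347]
```

play_rows(translation=[[0.24,-0.04,0.7],[0,0,0.7],[0,0,0.5],[0,0,0.2],[0,0,0],[0,0,0],[0,0,0],[0,0,0]], twist=[[0,0,0],[0,0,0],[0,0,0],[0,0,0],[0,0,0],[0,0,0],[0,0,0],[0,0,0]], gripper=[0.3,0.3,0.3,0.3,-1,-1,-1,-1])

```text
time: 7.5
tool_pos: [0.5221, -0.1459, 0.3705]
ee_rot: [3.141, -0.003, -0.37]
wrist_force: [-0.5, 0.8, -0.1]
width: 0.0326
finger_force: 0.0
```

play_rows(translation=[[0,0,0],[0,0,0],[0,0,0]], twist=[[0,0,0],[0,0,0],[0,0,0]], gripper=[-1,-1,-1])

```text
time: 7.8
tool_pos: [0.5219, -0.1465, 0.3703]
ee_rot: [3.139, -0.002, -0.371]
wrist_force: [-1.6, -4.7, 4.3]
width: 0.0245
finger_force: 30.0
```

play_rows(translation=[[-0.06,0,0],[-0.06,0,0],[-0.04,0,0],[0,0,0],[0,0,0]], twist=[[0,0,0],[0,0,0],[0,0,0],[0,0,0],[0,0,0]], gripper=[-1,-1,-1,-1,-1])

```text
time: 8.3
tool_pos: [0.5163, -0.1445, 0.3705]
ee_rot: [3.139, -0.005, -0.371]
wrist_force: [-0.0, -5.9, 3.8]
width: 0.0246
finger_force: 30.0
```

play_rows(translation=[[-0.05,0,0],[-0.05,0,0],[0,0,0],[0,0,0]], twist=[[0,0,0],[0,0,0],[0,0,0],[0,0,0]], gripper=[-1,-1,-1,-1])

```text
time: 8.7
tool_pos: [0.513, -0.1433, 0.3702]
ee_rot: [3.139, -0.007, -0.371]
wrist_force: [2.2, -6.5, 0.6]
width: 0.0245
finger_force: 30.0
```

play_rows(translation=[[-0.05,0,0],[0,0,0],[0,0,0]], twist=[[0,0,0],[0,0,0],[0,0,0]], gripper=[-1,-1,-1])

```text
time: 9.0
tool_pos: [0.512, -0.1428, 0.3702]
ee_rot: [3.139, -0.011, -0.371]
wrist_force: [7.0, -8.2, -0.5]
width: 0.0246
finger_force: 30.0
```

```bash
python3 - <<'E'
from h import *
S=robot.snapshot("side")
u,v=358,200; c=cv2.resize(S[v-35:v+45,u-50:u+50],None,fx=7,fy=7,interpolation=2); cv2.imwrite("pics/c5.png",c[:,:,::-1])
E
```

```text
(no output)
```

View pics/c5.png

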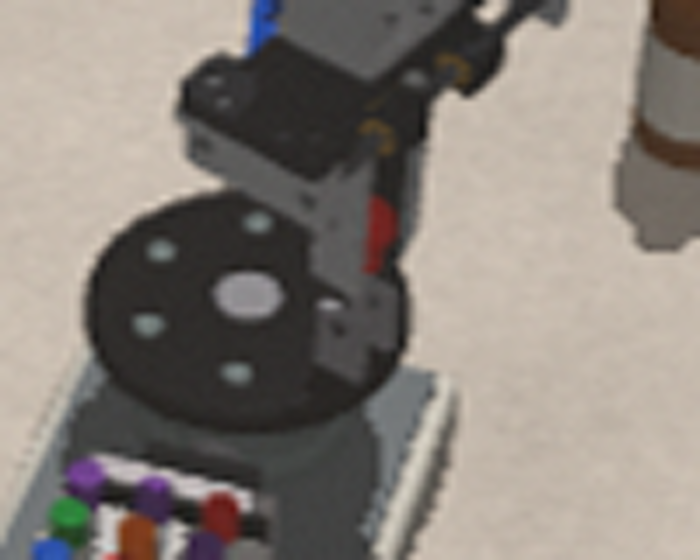

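Handle at its end stop (radial force jumped to 9 N; ball above the fork). Now crank.

```bash
cat >> h.py <<'E'
def crank(a0,n,step,ax=(0.5645,-0.163),r=0.0555,z=0.3705,yaw=-0.37):
    f=lambda a:(np.array([ax[0]+r*np.cos(a),ax[1]+r*np.sin(a),z]),yaw)
    rows([f(a0-step*k) for k in range(1,n+1)],cur=f(a0),nd=3); print("next a0",a0-step*n)
E
python3 - <<'E'
from h import *
crank(2.765,4,0.1); crank(2.365,8,0.12)
E
```

```text
T [[0.008, -0.138, 0.0], [0.021, -0.137, 0.0], [0.036, -0.135, 0.0], [0.048, -0.13, 0.0]]
W [[0.0, 0.0, 0.0], [0.0, 0.0, 0.0], [0.0, 0.0, 0.0], [0.0, 0.0, 0.0]]
end [ 0.5249 -0.1241  0.3705] [ 3.142  0.    -0.37 ] max 0.138 0.0
next a0 2.365
T [[0.075, -0.149, 0.0], [0.092, -0.138, 0.0], [0.108, -0.127, 0.0], [0.122, -0.112, 0.0], [0.135, -0.098, 0.0], [0.146, -0.08, 0.0], [0.154, -0.062, 0.0], [0.161, -0.044, 0.0]]
W [[0.0, 0.0, 0.0], [0.0, 0.0, 0.0], [0.0, 0.0, 0.0], [0.0, 0.0, 0.0], [0.0, 0.0, 0.0], [0.0, 0.0, 0.0], [0.0, 0.0, 0.0], [0.0, 0.0, 0.0]]
end [ 0.5737 -0.1083  0.3705] [ 3.142  0.    -0.37 ] max 0.161 0.0
next a0 1.4050000000000002
```

play_rows(translation=[[0.03,-0.138,0],[0.021,-0.137,0],[0.036,-0.135,0],[0.048,-0.13,0]], twist=[[0,0,0],[0,0,0],[0,0,0],[0,0,0]], gripper=[-1,-1,-1,-1])

```text
time: 9.45
tool_pos: [0.5237, -0.1251, 0.3702]
ee_rot: [3.136, -0.006, -0.372]
wrist_force: [0.3, -9.5, 2.5]
width: 0.0245
finger_force: 30.0
```

play_rows(translation=[[0.085,-0.135,0],[0.092,-0.138,0],[0.108,-0.127,0],[0.122,-0.112,0],[0.135,-0.098,0],[0.146,-0.08,0],[0.154,-0.062,0],[0.161,-0.044,0]], twist=[[0,0,0],[0,0,0],[0,0,0],[0,0,0],[0,0,0],[0,0,0],[0,0,0],[0,0,0]], gripper=[-1,-1,-1,-1,-1,-1,-1,-1])

```text
time: 10.25
tool_pos: [0.5711, -0.1079, 0.37]
ee_rot: [3.14, 0.004, -0.371]
wrist_force: [-8.3, -1.5, 8.0]
width: 0.0243
finger_force: 30.0
```

```bash
cat >> h.py <<'E'
def pull(ax=(0.5645,-0.163)):
    o=robot.get_obs(); d=np.array(o["tool_pos"])[:2]-ax; a=np.arctan2(d[1],d[0]); F=np.array(o["wrist_force"])
    print("t",o["time"],"a",round(a,3),"r",round(np.hypot(*d),4),"pull",-F[0]*np.sin(a)+F[1]*np.cos(a),"rad_out",F[0]*np.cos(a)+F[1]*np.sin(a),"Fz",F[2],"w",o["width"])
E
python3 - <<'E'
from h import *
pull(); crank(1.405,8,0.12); crank(1.405-.96,8,0.12)
E
```

```text
t 10.25 a 1.452 r 0.0555 pull 8.015390559572907 rad_out -2.480371458410554 Fz 8.023821459248317 w 0.024276787041353155
T [[0.165, -0.024, 0.0], [0.166, -0.004, 0.0], [0.166, 0.016, 0.0], [0.162, 0.036, 0.0], [0.157, 0.054, 0.0], [0.15, 0.074, 0.0], [0.139, 0.09, 0.0], [0.128, 0.107, 0.0]]
W [[0.0, 0.0, 0.0], [0.0, 0.0, 0.0], [0.0, 0.0, 0.0], [0.0, 0.0, 0.0], [0.0, 0.0, 0.0], [0.0, 0.0, 0.0], [0.0, 0.0, 0.0], [0.0, 0.0, 0.0]]
end [ 0.6146 -0.1391  0.3705] [ 3.142  0.    -0.37 ] max 0.166 0.0
next a0 0.44500000000000006
T [[0.114, 0.121, 0.0], [0.099, 0.134, 0.0], [0.082, 0.145, 0.0], [0.064, 0.154, 0.0], [0.045, 0.16, 0.0], [0.026, 0.164, 0.0], [0.005, 0.166, 0.0], [-0.014, 0.166, 0.0]]
W [[0.0, 0.0, 0.0], [0.0, 0.0, 0.0], [0.0, 0.0, 0.0], [0.0, 0.0, 0.0], [0.0, 0.0, 0.0], [0.0, 0.0, 0.0], [0.0, 0.0, 0.0], [0.0, 0.0, 0.0]]
end [ 0.6128 -0.1903  0.3705] [ 3.142  0.    -0.37 ] max 0.166 0.0
next a0 -0.5149999999999999
```

play_rows(translation=[[0.165,-0.024,-0.02],[0.166,-0.004,-0.02],[0.166,0.016,0],[0.162,0.036,0],[0.157,0.054,0],[0.15,0.074,0],[0.139,0.09,0],[0.128,0.107,0]], twist=[[0,0,0],[0,0,0],[0,0,0],[0,0,0],[0,0,0],[0,0,0],[0,0,0],[0,0,0]], gripper=[-1,-1,-1,-1,-1,-1,-1,-1])

```text
time: 11.05
tool_pos: [0.613, -0.1356, 0.3702]
ee_rot: [-3.133, 0.006, -0.367]
wrist_force: [-2.1, 8.4, 2.5]
width: 0.0247
finger_force: 30.0
```

```bash
python3 - <<'E'
from h import *
pull()
E
```

```text
t 11.05 a 0.515 r 0.0557 pull 8.367629791905394 rad_out 2.3121905276619397 Fz 2.488243278622112 w 0.024670391509536524
```

play_rows(translation=[[0.134,0.097,0],[0.119,0.11,0],[0.082,0.145,0],[0.064,0.154,0],[0.045,0.16,0],[0.026,0.164,0],[0.005,0.166,0],[-0.014,0.166,0]], twist=[[0,0,0],[0,0,0],[0,0,0],[0,0,0],[0,0,0],[0,0,0],[0,0,0],[0,0,0]], gripper=[-1,-1,-1,-1,-1,-1,-1,-1])

```text
time: 11.85
tool_pos: [0.615, -0.1857, 0.3703]
ee_rot: [-3.132, -0.002, -0.366]
wrist_force: [6.6, 6.0, 0.6]
width: 0.0245
finger_force: 30.0
```

```bash
python3 - <<'E'
from h import *
pull((0.5655,-0.163)); crank(-.515,4,0.12);crank(-.515-.48,4,0.12);crank(-.515-.96,4,0.12)
E
```

```text
t 11.85 a -0.43 r 0.0545 pull 8.171411840020479 rad_out 3.501589631643871 Fz 0.5629351447989625 w 0.024457785777352543
T [[-0.034, 0.163, 0.0], [-0.053, 0.158, 0.0], [-0.072, 0.15, 0.0], [-0.089, 0.14, 0.0]]
W [[0.0, 0.0, 0.0], [0.0, 0.0, 0.0], [0.0, 0.0, 0.0], [0.0, 0.0, 0.0]]
end [ 0.5947 -0.2095  0.3705] [ 3.142  0.    -0.37 ] max 0.163 0.0
next a0 -0.995
T [[-0.105, 0.129, 0.0], [-0.12, 0.115, 0.0], [-0.133, 0.1, 0.0], [-0.144, 0.084, 0.0]]
W [[0.0, 0.0, 0.0], [0.0, 0.0, 0.0], [0.0, 0.0, 0.0], [0.0, 0.0, 0.0]]
end [ 0.5698 -0.2183  0.3705] [ 3.142  0.    -0.37 ] max 0.144 0.0
next a0 -1.475
T [[-0.153, 0.066, 0.0], [-0.16, 0.047, 0.0], [-0.164, 0.027, 0.0], [-0.166, 0.008, 0.0]]
W [[0.0, 0.0, 0.0], [0.0, 0.0, 0.0], [0.0, 0.0, 0.0], [0.0, 0.0, 0.0]]
end [ 0.5437 -0.2145  0.3705] [ 3.142  0.    -0.37 ] max 0.166 0.0
next a0 -1.955
```

play_rows(translation=[[0.01,0.165,0],[-0.023,0.16,0],[-0.072,0.15,0],[-0.089,0.14,0]], twist=[[0,0,0],[0,0,0],[0,0,0],[0,0,0]], gripper=[-1,-1,-1,-1])

```text
time: 12.25
tool_pos: [0.5997, -0.2067, 0.3703]
ee_rot: [-3.133, -0.004, -0.367]
wrist_force: [5.7, 3.7, -0.8]
width: 0.0245
finger_force: 30.0
```

```bash
python3 - <<'E'
from h import *
pull((0.5665,-0.163))
E
```

```text
t 12.25 a -0.921 r 0.0549 pull 6.793336258745576 rad_out 0.46588206407267574 Fz -0.8212218581047281 w 0.024454736170021744
```

play_rows(translation=[[-0.089,0.139,0],[-0.104,0.125,0],[-0.133,0.1,0],[-0.144,0.084,0]], twist=[[0,0,0],[0,0,0],[0,0,0],[0,0,0]], gripper=[-1,-1,-1,-1])

```text
time: 12.65
tool_pos: [0.5765, -0.2173, 0.3704]
ee_rot: [-3.134, -0.008, -0.367]
wrist_force: [11.3, 1.8, -2.8]
width: 0.0246
finger_force: 30.0
```

```bash
python3 - <<'E'
from h import *
pull((0.5665,-0.163))
E
```

```text
t 12.65 a -1.389 r 0.0552 pull 11.41633507455152 rad_out 0.3124645694766106 Fz -2.843552571139651 w 0.024586230270083293
```

```bash
python3 - <<'E'
from h import *
pull((0.5665,-0.163))
S=robot.snapshot("side"); pull((0.5665,-0.163))
u,v=330,240; c=cv2.resize(S[v-60:v+60,u-70:u+70],None,fx=5,fy=5,interpolation=2); cv2.imwrite("pics/c6.png",c[:,:,::-1])
E
```

```text
t 12.65 a -1.389 r 0.0552 pull 11.41633507455152 rad_out 0.3124645694766106 Fz -2.843552571139651 w 0.024586230270083293
t 12.7 a -1.402 r 0.0553 pull 10.351025931712275 rad_out 0.5812519846899569 Fz -1.4976279704210622 w 0.024722522523034265
```

View pics/c6.png

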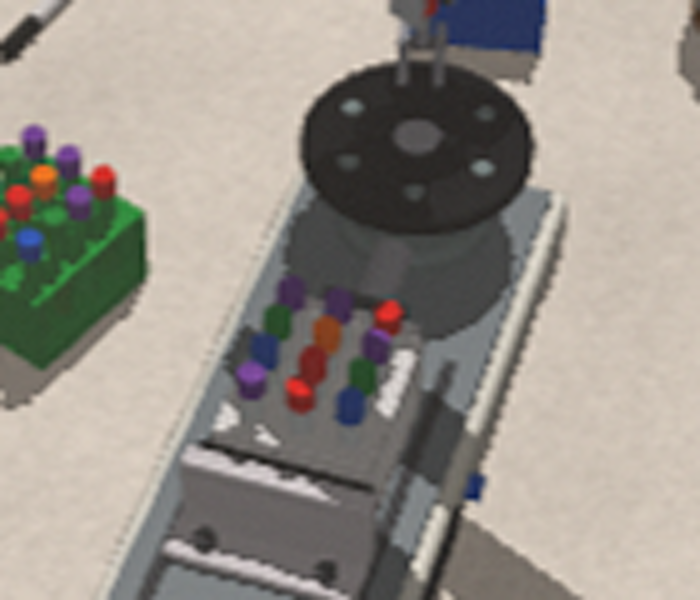

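play_rows(translation=[[-0.07,0.03,0]], twist=[[0,0,0]], gripper=[-1])

```text
time: 12.8
tool_pos: [0.5737, -0.2177, 0.3704]
ee_rot: [-3.134, -0.01, -0.367]
wrist_force: [12.6, 1.6, -4.1]
width: 0.0242
finger_force: 30.0
```

```bash
python3 - <<'E'
from h import *
pull((0.5665,-0.163))
E
```

```text
t 12.8 a -1.441 r 0.0551 pull 12.652653931620733 rad_out 0.037102796638748936 Fz -4.129526828064317 w 0.024231156491312668
```

Rise is about 4.5 N and the rack is seen against the fence (edge at crop (280,475)). Stop cranking, dwell, release, and turn the tool so the fingers close along the hinge pin.

play_rows(translation=[[0,0,0],[0,0,0],[0,0,0],[0,0,0],[0,0,0],[0,0,0],[0,0,0],[0,0,0]], twist=[[0,0,0],[0,0,0],[0,0,0],[0,0,0],[0,0,0],[0,0,-0.9],[0,0,-1],[0,0,-1]], gripper=[-1,-1,0.3,0.3,0.3,0.3,0.3,0.3])

```text
time: 13.6
tool_pos: [0.5708, -0.2192, 0.3703]
ee_rot: [-3.141, 0.001, -0.076]
wrist_force: [-0.0, 0.7, 0.3]
width: 0.0609
finger_force: 0.0
```

play_rows(translation=[[0,0,0],[0,0,0],[0,0,0],[0,0,0],[0,0,0],[0,0,0],[0,0,0],[0,0,0]], twist=[[0,0,-1],[0,0,-1],[0,0,-1],[0,0,-1],[0,0,-1],[0,0,-1],[0,0,-1],[0,0,-1]], gripper=[0.3,0.3,0.3,0.3,0.3,0.3,0.3,0.3])

```text
time: 14.4
tool_pos: [0.5708, -0.2193, 0.3703]
ee_rot: [-3.141, 0.0, 0.724]
wrist_force: [0.2, 0.8, 0.0]
width: 0.0612
finger_force: 0.0
```

play_rows(translation=[[0,0,0],[0,0,0],[0,0,0],[0,0,0],[0,0,0],[0,0,0],[0,0,0],[0,0,0]], twist=[[0,0,-1],[0,0,-1],[0,0,-1],[0,0,-1],[0,0,-1],[0,0,-1],[0,0,-1],[0,0,-1]], gripper=[0.3,0.3,0.3,0.3,0.3,0.3,0.3,0.3])

```text
time: 15.2
tool_pos: [0.5708, -0.2193, 0.3703]
ee_rot: [-3.141, -0.001, 1.524]
wrist_force: [-0.1, 0.2, 0.3]
width: 0.061
finger_force: 0.0
```

play_rows(translation=[[0,0,0],[0,0,0],[0,0,0]], twist=[[0,0,-1],[0,0,-0.9],[0,0,0]], gripper=[0.3,0.3,0.3])

```text
time: 15.5
tool_pos: [0.5708, -0.2193, 0.3704]
ee_rot: [-3.141, -0.001, 1.709]
wrist_force: [-0.3, -0.2, -0.1]
width: 0.0611
finger_force: 0.0
```

```bash
python3 - <<'E'
from h import *
o=robot.get_obs(); print(o["time"],o["tool_pos"],o["ee_rot"],o["wrist_force"],o["width"])
S=robot.snapshot("side");
u,v=345,200; c=cv2.resize(S[v-40:v+40,u-50:u+50],None,fx=7,fy=7,interpolation=2); cv2.imwrite("pics/c7.png",c[:,:,::-1])
for n in ("wheel_axis","handle_hinge","handle_ball"): print(n,[(d["centre"],d["score"]) for d in robot.spot_point(n,"side")[:1]])
E
```

```text
15.5 [ 0.57079302 -0.21926812  0.3703737 ] [-3.14112837e+00 -6.16361014e-04  1.70934489e+00] [-0.34470419 -0.15616518 -0.07800392] 0.06106545329721271
wheel_axis [([0.5715, -0.1628, 0.1527], 0.6)]
handle_hinge [([0.5806, -0.2192, 0.1496], 0.67)]
handle_ball [([0.5793, -0.2196, 0.1927], 0.57)]
```

View pics/c7.png

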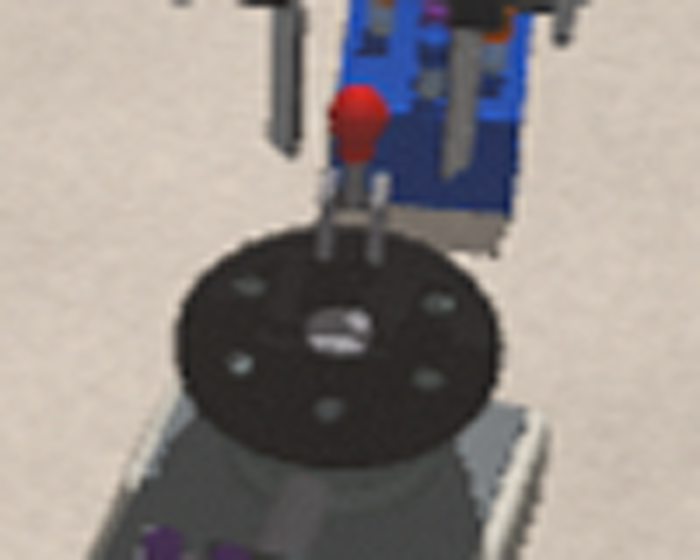

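Ball (crop (357,112)) sits left of the finger midpoint (≈370), i.e. about 4.5 mm toward +x. Correct, regrasp, swing down.

play_rows(translation=[[0,0.11,-0.05],[0,0,0],[0,0,0],[0,0,0],[0,0,0],[0,0,0],[0,0,0],[0,0,0]], twist=[[0,0,0],[0,0,0],[0,0,0],[0,0,0],[0,0,0],[0,0,0],[0,0,0],[0,0,0]], gripper=[0.3,-1,-1,-1,-1,-1,-1,-1])

```text
time: 16.5
tool_pos: [0.5759, -0.2185, 0.3728]
ee_rot: [3.139, 0.0, 1.71]
wrist_force: [4.5, 1.0, -1.9]
width: 0.0242
finger_force: 30.0
```

play_rows(translation=[[0.224,0,0.034],[0.216,0,0.074],[0.197,0,0.115],[0.172,0,0.149]], twist=[[0,0,0],[0,0,0],[0,0,0],[0,0,0]], gripper=[-1,-1,-1,-1])

```text
time: 16.9
tool_pos: [0.5706, -0.1857, 0.3587]
ee_rot: [3.141, 0.001, 1.71]
wrist_force: [1.0, -0.5, 3.8]
width: 0.0241
finger_force: 30.0
```

play_rows(translation=[[0.14,0,0.179],[0.104,0,0.203],[0.064,0,0.218],[0.022,0,0.227],[0,0,0],[0,0,0]], twist=[[0,0,0],[0,0,0],[0,0,0],[0,0,0],[0,0,0],[0,0,0]], gripper=[-1,-1,-1,-1,-1,-1])

```text
time: 17.5
tool_pos: [0.5687, -0.173, 0.3227]
ee_rot: [-3.138, -0.003, 1.71]
wrist_force: [-1.6, 5.4, -0.5]
width: 0.0247
finger_force: 30.0
```

play_rows(translation=[[0,0,0],[0,0,0],[0,0,0],[0,0,-0.6],[0,0,-0.8],[0,0,0],[0,0,0],[0,0,0]], twist=[[0,0,0],[0,0,0],[0,0,0],[0,0,0],[0,0,0],[0,0,0],[0,0,0],[0,0,0]], gripper=[0.3,0.3,0.3,0.3,0.3,-1,-1,-1])

```text
time: 18.3
tool_pos: [0.5688, -0.1736, 0.3793]
ee_rot: [-3.14, -0.001, 1.709]
wrist_force: [0.5, -0.1, 0.8]
width: 0.0403
finger_force: 0.0
```

play_rows(translation=[[0,0,0],[0,0,0],[0,0,0.2],[0,0,0.2],[0,0,0.1],[0,0,0]], twist=[[0,0,0],[0,0,0],[0,0,0],[0,0,0],[0,0,0],[0,0,0]], gripper=[-1,-1,-1,-1,-1,-1])

```text
time: 18.9
tool_pos: [0.5689, -0.1734, 0.3591]
ee_rot: [-3.139, -0.001, 1.71]
wrist_force: [0.2, 0.2, 0.5]
width: 0.0003
finger_force: 0.0
```

No contact at tip z 0.160, so the ball is already low. Press a touch further.

play_rows(translation=[[0,0,0.08],[0,0,0.05],[0,0,0]], twist=[[0,0,0],[0,0,0],[0,0,0]], gripper=[-1,-1,-1])

```text
time: 19.2
tool_pos: [0.5694, -0.1733, 0.3577]
ee_rot: [3.138, 0.001, 1.71]
wrist_force: [-0.6, 1.4, 3.8]
width: 0.0004
finger_force: 2.4
```

play_rows(translation=[[0,0,0.05],[0,0,0]], twist=[[0,0,0],[0,0,0]], gripper=[-1,-1])

```text
time: 19.4
tool_pos: [0.5697, -0.1731, 0.3572]
ee_rot: [3.135, 0.002, 1.71]
wrist_force: [1.0, 3.1, 9.0]
width: 0.0005
finger_force: 4.0
```

play_rows(translation=[[0,0,-0.5],[0,0,-1],[0,0,-1],[0,0,-1],[0,0,0],[0,0,0]], twist=[[0,0,0],[0,0,0],[0,0,0],[0,0,0],[0,0,0],[0,0,0]], gripper=[-1,-1,-1,-1,-1,-1])

```text
time: 20.0
tool_pos: [0.569, -0.1735, 0.495]
ee_rot: [3.139, 0.002, 1.71]
wrist_force: [0.8, -0.5, -0.3]
width: 0.0004
finger_force: 0.0
```

```bash
python3 - <<'E'
from h import *
o=robot.get_obs(); print(o["time"],o["tool_pos"],o["wrist_force"])
S=robot.snapshot("side");
u,v=335,230; c=cv2.resize(S[v-60:v+60,u-60:u+60],None,fx=5,fy=5,interpolation=2); cv2.imwrite("pics/c8.png",c[:,:,::-1])
print([(d["centre"],d["score"]) for d in robot.spot_point("handle_ball","side")[:1]])
E
```

```text
20.0 [ 0.56895123 -0.17345373  0.49497108] [ 0.84148666 -0.54137139 -0.3296195 ]
[([0.5681, -0.174, 0.1444], 0.68)]
```

View pics/c8.png

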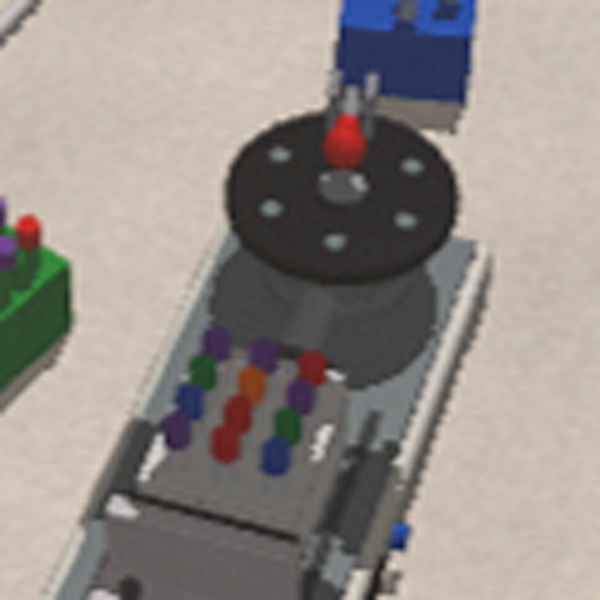

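The handle lies flat (ball at crop (345,145), z ≈ 0.144). The rack sits square against the fence (crop (215,520)) and the arm is clear.

```bash
python3 -c "
from bench import robot
print(robot.close_job())"
```

```text
the job is handed in; nothing more can be done
None
```

The job is handed in, with no verdict returned: the white rack is clamped against the fence (crank pull about 4.5 N above running free), the handle is folded flat, and the arm is clear.

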